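# Set the bottle lane's end stop to the green notch

### The arm

A 6-joint arm with a two-finger parallel gripper is mounted at the origin on the work surface. World frame = base frame: x ahead of the robot, y to its left, z up, the work surface at z = 0. Lengths are in m, angles in degrees, forces in N, time in s.
With the tool pointing down it reaches from about 0.325 to 0.775 m from the base axis. Payload 5.5 kg.
Tool frame: the origin (TCP) lies at the centre of the arm's flange, where the gripper is bolted on; the fingertips stand 182 mm ahead of it and the grasp point (between the pads) lies 163 mm ahead of it; z points along the fingers, y is the line along which they close (so a half turn about z gives the same grasp; the last joint's range is limited). The gripper opens to 88 mm and grips with 3 to 60 N. Pads are 20 mm wide; open, the fingers measure 115 mm over their backs; the gripper's body (75 mm by 178 mm) begins 61 mm behind the grasp point.
Start: joints at [63.043, 5.22, 70.514, -0, 104.267, -3.249], TCP at [0.241, 0.549, 0.405] pointing down, gripper open.
Joint ranges: [-164.24, 164.24], [-49.07, 125.15], [9.68, 141.18], [-86.29, 266.29], [3.28, 154.24], [-151.56, 151.56]. Speed limits (degrees/s): [147.25, 147.25, 172.46, 180, 180, 180].

### API

Orientations are given as [roll, pitch, yaw] about the fixed x, y, z axes, in that order (R = Rz(yaw) Ry(pitch) Rx(roll)).
In Python, from station import r gives the robot as it stands. The module is installed in compiled form; this text tells all that it offers. Calls block until the motion is done:
- r.reach(position, orientation): joint-space move of the TCP to a pose.
- r.servo_line(position, rotation=None, speed=0.15): straight line of the TCP; rotation=None keeps the orientation; speed is the mean speed in m/s.
- r.move_joints(angles): joint-space move.
- r.let_go() and r.grab(squeeze=None): open the fingers fully, or close them until they stop; squeeze is the grip in N (None keeps the last).
- r.wait(seconds).
- r.inverse_kinematics(position, orientation): joint angles nearest the present ones, or None.
- r.sense(): the state.
- r.snapshot(name): name is "scene" or "top" or "wrist"; returns a dict with "frame" (420x560x3 uint8, red, green, blue), "fx", "fy", "cx", "cy" (pixels), "R" (3x3) and "t" (3): a world point X has camera coordinates R X + t. Camera axes: x right, y down, z forward; pixel columns grow to the right and rows downward; lengths in m; the calibration is good to about 2 mm. A picture is of the moment at which its call begins. There is no depth.
A pose or a line that the arm cannot do raises r.IKError and nothing moves.
- r.hand_in(): hands the job in, once; it reports no verdict.
The state is a dict: "clock": time; "joints": joint angles; "joint_vel": joint speeds; "joint_torque": joint torques, N m; "tcp_pos": TCP position; "orientation": TCP orientation; "contact_force": force on the tool from outside, world axes, zero at the start; "torque": the same for the moment, N m; "opening": finger opening in m.
Only numpy, scipy, OpenCV 4.12 (cv2) and the standard library are available. Lean on these libraries where they do the work, as an engineer would, in place of code of your own. Each camera call takes 0.05 s, during which the arm holds its last target. There are 200 camera calls.

### The job

Change the bottle lane over to the green bottle size: with the fingertips, push the orange end stop along its rail until it drops into the notch at the green tab, then leave it there and take the hand away. Only push it: do not pinch it between the fingers or lift it, and leave the bottles, the cap jar and the brush where they are.

Things in the scene. Friction and masses are not known exactly. Their poses are not given: they have to be found in the camera images.
- lane: fixed steel base 190 (x) x 400 (y) x 8 mm; origin on the table under the rail, mid-length. Rail along its y at x = 0: 30 mm wide, 352 long, top 34 mm above the table, black end blocks 42 mm high. V notches (28 mm long in y, 6 deep) cross it at y = -130, -65, 65, 130 mm, a coloured tab beside each. On the +x side a black rubber lane floor and, at x = 121 mm, a guide bar 35 mm high
- tab_green: green plastic tab, 30 (x) x 20 (y) x 22 mm high, beside the rail on the robot's side, marking one notch; origin at the centre of its underside, 8 mm above the table, 45 mm from the rail's centre line; y axis along the rail; it stands exactly level with its notch's centre. The green tab is the wanted one, and may be at any of the four notches
- tab_blue: blue plastic tab, 30 (x) x 20 (y) x 22 mm high, beside the rail on the robot's side, marking one notch; origin at the centre of its underside, 8 mm above the table, 45 mm from the rail's centre line; y axis along the rail; it stands exactly level with its notch's centre
- tab_yellow: yellow plastic tab, 30 (x) x 20 (y) x 22 mm high, beside the rail on the robot's side, marking one notch; origin at the centre of its underside, 8 mm above the table, 45 mm from the rail's centre line; y axis along the rail; it stands exactly level with its notch's centre
- tab_white: white plastic tab, 30 (x) x 20 (y) x 22 mm high, beside the rail on the robot's side, marking one notch; origin at the centre of its underside, 8 mm above the table, 45 mm from the rail's centre line; y axis along the rail; it stands exactly level with its notch's centre
- shoe (a joint): slider's place along the rail (m, lane +y; 0 mid-rail, ends -0.155 and 0.155). It drags with about 2 to 3 N and stays where left, but within about 11 mm of a notch's centre it is drawn in and settles on the centre, jumping ahead of the pushing finger: the push force dips to nothing. Pushing it on out of a notch takes about 8 to 14 N
- slider (a joint): height of the slider (m): 0 to -0.001 riding on the plain rail top, -0.005 to -0.006 when it has dropped into a notch, positive when it is lifted (it is held down by a spring and its weight, about 9 N together)
- slider_mark (a point): tip of the white pointer on the slider's robot side, 34 mm in front of the rail's centre line, 58 mm above the table while riding; it stands at the slider's centre along the rail
- slider_top (a point): top centre of the slider's orange fin, 125 mm above the table while riding. The slider: black block 44 x 44 mm, top 64 mm above the table; on it the fin, 42 mm wide in x, 20 mm thick along the rail with its push faces, up to 125 mm; an orange stop arm, 10 mm thick along the rail, reaches 105 mm to +x over the lane, 47 to 81 mm above the table
- pad_left: left (+y) push face of the orange upright fin on the slider: 40 (x) x 6 (y) x 50 mm high, origin at its centre, which is 94 mm above the table while the slider rides on the rail; y axis along the rail; its outer face is 3 mm beyond the origin on the +y side
- pad_right: right (-y) push face of the orange upright fin on the slider: 40 (x) x 6 (y) x 50 mm high, origin at its centre, which is 94 mm above the table while the slider rides on the rail; y axis along the rail; its outer face is 3 mm beyond the origin on the -y side
- bottle_amber: loose amber glass bottle, 62 mm diameter, 230 mm tall, standing beyond the lane; origin at the centre of its underside
- bottle_green: loose green glass bottle, 72 mm diameter, 270 mm tall, standing beyond the lane; origin at the centre of its underside
- cap_jar: loose clear jar with a blue lid, 68 mm diameter, 60 mm tall, in front of the lane; origin at the centre of its underside
- brush: loose white-handled brush, 180 mm long along its x axis, lying in front of the lane; origin at its middle, on the table

How it is judged (in metres and radians):
At the end, for the whole second after the job is handed in: The slider rests in the notch at the green tab: its pointer within 4 mm of the tab's centre along the rail, the slider dropped at least 3 mm below the plain rail's riding height, and still (y of slider_mark in the frame of tab_green between -0.004 and 0.004 m and value of joint slider below -0.003 m and velocity of joint shoe between -0.005 and 0.005 m/s); the robot touches nothing.
It fails at once if the slider is lifted more than 8 mm off the rail (value of joint slider above 0.008 m).
It fails at once if the slider is pinched: the fingers press on both push faces at once (over 2 N each) (contact force between the fingers and pad_left above 2 N and contact force between the fingers and pad_right above 2 N).
It fails at once if a bottle, the cap jar or the brush is moved more than 30 mm or a bottle is tipped (distance of any of bottle_amber, bottle_green, cap_jar, brush from where it was at the start of the episode above 0.03 m or angle between any of bottle_amber, bottle_green's own z axis and vertical above 0.35 rad).
It also fails if it takes over 48 s, if anything falls off the work surface, if the arm or the gripper's body presses on something with over 40 N, if the wrist force passes 120 N, or if a joint passes its speed limit or range.

## Working session

There is one attempt and no reset: what is moved stays moved. The work goes in short steps, each a Python script; the robot and the scene stay as the last script left them, time stands still between calls to the robot, and variables do not carry over. Pictures are saved under pics/ and viewed, on a budget of 10 in all, crops included, one or two more only if the job needs it, and the job is handed in when it is done.

```bash
mkdir -p pics
cat > h.py <<'E'
import numpy as np, cv2, pickle
from station import r
def snap(cam, fn):
    s=r.snapshot(cam); cv2.imwrite(f'pics/{fn}.png', s['frame'][:,:,::-1]); pickle.dump(s,open(f'pics/{fn}.pkl','wb')); return s
def ray(s,u,v):
    R=np.array(s['R']);t=np.array(s['t']);d=R.T@np.array([(u-s['cx'])/s['fx'],(v-s['cy'])/s['fy'],1]);return -R.T@t,d/np.linalg.norm(d)
def atz(s,u,v,z):
    c,d=ray(s,u,v);return c+d*(z-c[2])/d[2]
def tri(*obs):
    A=np.zeros((3,3));b=np.zeros(3)
    for s,u,v in obs:
        c,d=ray(s,u,v);P=np.eye(3)-np.outer(d,d);A+=P;b+=P@c
    return np.linalg.solve(A,b)
def load(fn): return pickle.load(open(f'pics/{fn}.pkl','rb'))
E
python3 - <<'E'
from h import *
for c in('scene','top'):
    s=snap(c,c+'0');print(c,s['fx'],-np.array(s['R']).T@s['t'])
print(r.sense())
E
```

```text
scene 436.9551195115441 [0.92695556 0.35384109 0.77718466]
top 440.69358023530197 [0.44837197 0.01461364 0.77841969]
{'clock': 0.1, 'joints': array([ 6.30430552e+01,  5.25827977e+00,  7.05721884e+01,  1.22880199e-03,
        1.04263650e+02, -3.24793680e+00]), 'joint_vel': array([-0.00113179,  0.0186349 , -0.17714763,  0.03198774,  0.05038564,
        0.12103046]), 'joint_torque': array([ 2.30180332e-03, -4.47854090e+01, -4.07572281e+01,  7.00337626e-02,
        2.83192220e-02, -1.21791904e-04]), 'tcp_pos': array([0.24127585, 0.54942123, 0.40365257]), 'orientation': array([-1.79906100e+02, -6.52196324e-03,  1.56291288e+02]), 'contact_force': array([-0.26398874,  0.38460187, -0.5054423 ]), 'torque': array([-0.00288291,  0.03401284,  0.0589973 ]), 'opening': 0.08776814577718012}
```

View pics/scene0.png

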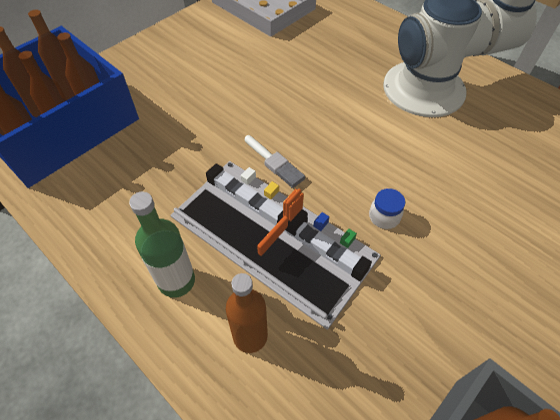

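View pics/top0.png

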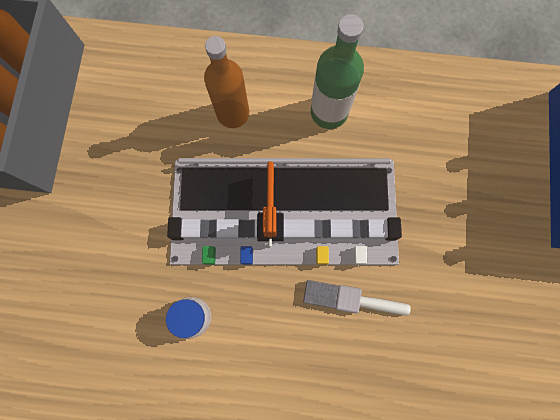

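The scene view shows green and blue tabs on the robot's left side of the rail; in the top view green is at (208,254), blue (246,254), the slider fin at about (270,222), and the pointer at (270,242). So the push goes toward +y, through the blue notch. I'll measure these points from both views now.

Run:
```python
from h import *
T,S=load('top0'),load('scene0')
def blobs(s,lo,hi,box):
    h=cv2.cvtColor(s['frame'],cv2.COLOR_RGB2HSV);m=cv2.inRange(h,np.array(lo),np.array(hi))
    x0,y0,x1,y1=box;k=np.zeros_like(m);k[y0:y1,x0:x1]=m[y0:y1,x0:x1]
    n,l,st,c=cv2.connectedComponentsWithStats(k);i=1+np.argmax(st[1:,4]);return c[i],st[i]
for n,lo,hi,bt,bs in [('green',(50,100,40),(80,255,255),(190,235,225,268),(335,225,362,250)),
 ('blue',(105,120,40),(125,255,255),(235,240,258,268),(310,210,332,230)),
 ('yellow',(20,120,80),(35,255,255),(312,240,334,268),(262,180,282,200))]:
    (a,sa),(b,sb)=blobs(T,lo,hi,bt),blobs(S,lo,hi,bs)
    print(n,a,sa,b,sb,'tri',tri((T,*a),(S,*b)),'top z.03',atz(T,*a,.03))
f=[cv2.resize(s['frame'][y:y+75,x:x+100],(800,600),interpolation=cv2.INTER_CUBIC) for s,x,y in((T,220,185),(S,250,180))]
cv2.imwrite('pics/crop.png',np.hstack([cv2.resize(g,(400,300)) for g in f])[:,:,::-1])
for u,v in((175,228),(394,228)): print(atz(T,u,v,.042))
```

```text
green [208.0045045  254.81081081] [202 246  13  18 222] [347.64571429 237.70857143] [340 229  16  18 175] tri [0.50948059 0.14864188 0.01944653] top z.03 [0.50842491 0.14707839 0.03      ]
blue [246.29047619 254.57142857] [240 246  13  18 210] [320.82738095 221.03571429] [314 213  15  17 168] tri [0.51684568 0.08365559 0.01926105] top z.03 [0.51591492 0.08262517 0.03      ]
yellow [322.00425532 254.92340426] [316 246  13  19 235] [271.125      189.64130435] [264 181  15  18 184] tri [ 0.53044034 -0.04590819  0.0196466 ] top z.03 [ 0.52935184 -0.04512607  0.03      ]
[0.54616915 0.20683948 0.042     ]
[ 0.58668739 -0.16116143  0.042     ]
```

View pics/crop.png

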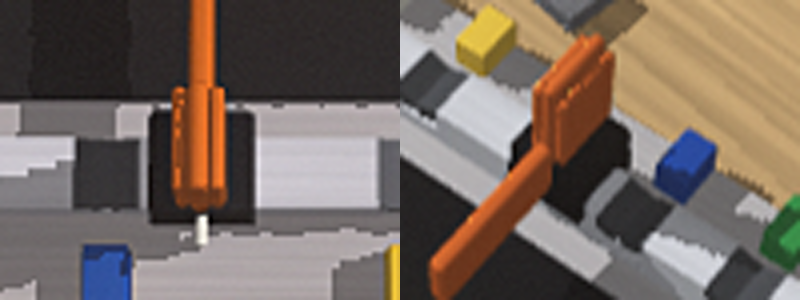

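Crop (4x): in the top view the pointer tip is at about (203,243), which is full-image (270.8,245.7). The fin is clear, and both views agree. The tab spacing of 195.7 mm matches the given 195 mm. Next I approach on the -y side and push with force monitoring, stopping first at the blue notch to calibrate.

```bash
cat >> h.py <<'E'
G=np.array([.50948,.14864]);Y=np.array([.53044,-.04591])
ly=(G-Y)/np.linalg.norm(G-Y);lx=np.array([ly[1],-ly[0]])
O=(G+Y)/2+.045*lx-.0325*ly      # tabs at +.130,-.065
YAW=np.degrees(np.arctan2(lx[0],-lx[1]))
def P(x,y,z): return [*(O+lx*x+ly*y),z]
def lane(p): d=np.asarray(p)[:2]-O;return d@lx,d@ly
E
python3 - <<'E'
from h import *
T=load('top0'); ys=lane(atz(T,270.75,245.7,.058)); print('O',O,YAW,'pointer lane',ys, 'fin',lane(atz(T,270.5,222,.125)))
y0=ys[1]-.065
best=None
for yaw in(YAW,YAW-180):
    q=r.inverse_kinematics(P(0,y0,.40),[180,0,yaw]);print(yaw,q)
    if q is not None and (best is None or abs(q[5])<best[0]): best=(abs(q[5]),yaw)
yaw=best[1];print('yaw',yaw)
r.grab(30)
r.reach(P(0,y0,.40),[180,0,yaw])
r.servo_line(P(0,y0,.262),speed=.12)
s=r.sense();print(s['clock'],lane(s['tcp_pos']),s['tcp_pos'],s['orientation'],s['contact_force'],s['opening'])
snap('scene','s1')
E
```

```text
O [0.56818236 0.02387221] 96.14908903682971 pointer lane (np.float64(-0.03383978025609592), np.float64(0.021934593428639917)) fin (np.float64(-0.006103628237526507), np.float64(0.020882747038763468))
96.14908903682971 [ -5.29549177   1.00016805  75.35354655   0.         103.64628541
 -11.44458081]
-83.85091096317029 None
yaw 96.14908903682971
5.0833 (np.float64(0.00027695907165521075), np.float64(-0.04310657716820149)) [ 0.57307513 -0.01895669  0.26314249] [1.79894493e+02 2.15026669e-02 9.61516417e+01] [-0.20573712  0.482188    0.23807018] 0.0006063594640101978
```

View pics/s1.png

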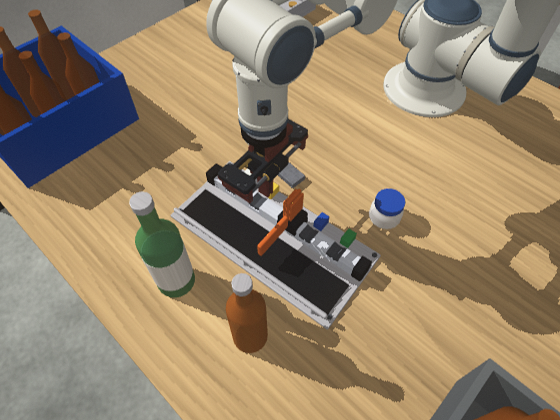

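The pointer measures x = -33.8 mm, against the stated -34 mm, and the hand stands behind the fin at around (240,190), clear of everything. Now the push into the blue notch.

```bash
cat >> h.py <<'E'
def push(y,stop,limit,step=.003,speed=.03):
    """step on along the rail from y; stop(log) ends it; log rows: y commanded, y, force along rail"""
    f0=np.load('f0.npy');log=[]
    while y<limit:
        y+=step;r.servo_line(P(0,y,.262),speed=speed);s=r.sense()
        log.append((y,lane(s['tcp_pos'])[1],-(s['contact_force']-f0)[:2]@ly))
        if stop(log): break
    print(s['clock'],' '.join(f'{a*1e3:.1f}/{b*1e3:.1f}:{f:.1f}' for a,b,f in log));return log
E
python3 - <<'E'
from h import *
np.save('f0.npy',r.sense()['contact_force'])
# finger contact is ~.022 behind the slider; stop once the push dips near the blue notch
push(-.0431,lambda L: abs(L[-1][2])>25 or (L[-1][0]>.022 and L[-1][2]<.8 and max(l[2] for l in L)>1.5),.048)
snap('top','t2')
E
```

```text
11.6333 -40.1/-39.9:0.3 -37.1/-36.9:0.7 -34.1/-33.9:0.6 -31.1/-30.9:0.3 -28.1/-27.9:-0.8 -25.1/-24.9:1.0 -22.1/-21.9:-0.3 -19.1/-18.9:0.4 -16.1/-15.9:0.1 -13.1/-12.9:0.1 -10.1/-9.9:-0.0 -7.1/-6.9:0.9 -4.1/-3.9:0.4 -1.1/-0.9:0.5 1.9/1.9:0.8 4.9/4.8:3.1 7.9/8.0:3.3 10.9/11.1:2.5 13.9/14.2:2.7 16.9/17.2:3.1 19.9/20.2:2.3 22.9/23.2:2.8 25.9/26.2:2.8 28.9/29.4:2.0 31.9/32.5:1.0 34.9/35.2:-0.1
```

View pics/t2.png

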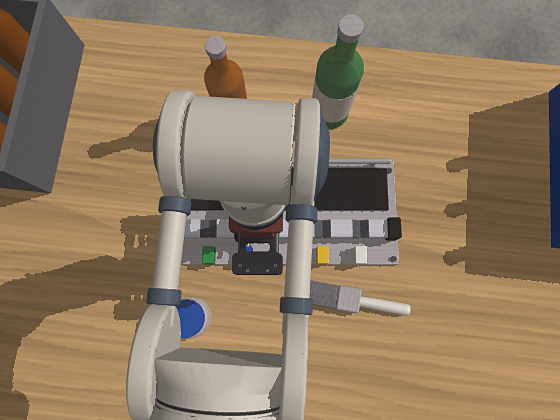

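The arm hides the slider in this top view. The force log is clear: contact at about 3 mm, a steady 2–3 N drag, and a dip to zero at 32–35 mm. So the slider is about 20 mm ahead of the finger and dropped at blue. I continue through blue to green.

Run:
```python
from h import *
push(.0349,lambda L: abs(L[-1][2])>25 or (L[-1][0]>.092 and L[-1][2]<.8),.109)
snap('scene','s3')
```

```text
16.6833 37.9/38.1:0.2 40.9/41.0:-0.0 43.9/43.6:3.3 46.9/45.9:6.8 49.9/48.4:8.8 52.9/51.0:11.3 55.9/53.8:11.9 58.9/57.4:6.2 61.9/61.7:2.9 64.9/65.0:3.7 67.9/68.1:3.0 70.9/71.1:3.6 73.9/74.1:2.3 76.9/77.1:2.5 79.9/80.2:3.7 82.9/83.1:2.4 85.9/86.2:2.9 88.9/89.2:2.7 91.9/92.2:2.1 94.9/95.5:0.5
```

View pics/s3.png

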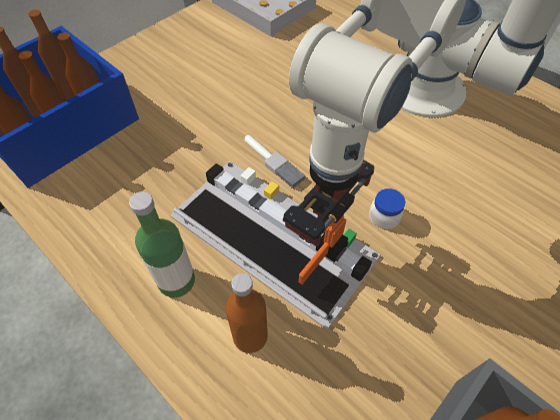

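The scene view shows the fin (~(335,235)) next to the green tab. Blue re-contact at about 42 mm puts green's centre at about 107 mm of finger travel, with capture starting near 96 mm. The force is just dipping at 95.5 mm, so I go a little further, staying below 104 mm, then back off and look.

Run:
```python
from h import *
push(.0949,lambda L: len(L)>1 and max(abs(l[2]) for l in L[-2:])<.7 or L[-1][2]>5,.103,step=.002,speed=.02)
y=lane(r.sense()['tcp_pos'])[1]
r.servo_line(P(0,y-.05,.262),speed=.1)
r.servo_line(P(0,y-.05,.40),speed=.15)
r.servo_line(P(0,-.16,.40),speed=.2)
s=r.sense();print(s['clock'],s['contact_force'])
S=snap('scene','s4');T=snap('top','t4')
f=[cv2.resize(A['frame'][y:y+75,x:x+100],(400,300),interpolation=cv2.INTER_CUBIC) for A,x,y in((T,170,195),(S,290,195))]
cv2.imwrite('pics/crop4.png',np.hstack(f)[:,:,::-1])
```

```text
17.2333 96.9/97.2:0.2 98.9/99.0:0.6
20.1417 [-0.59666789  0.05455966  0.8789074 ]
```

View pics/crop4.png

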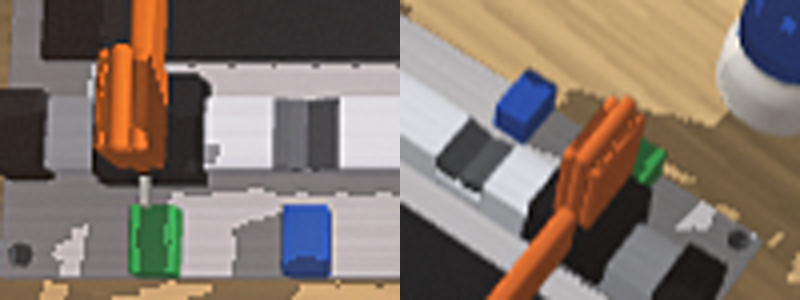

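View pics/t4.png

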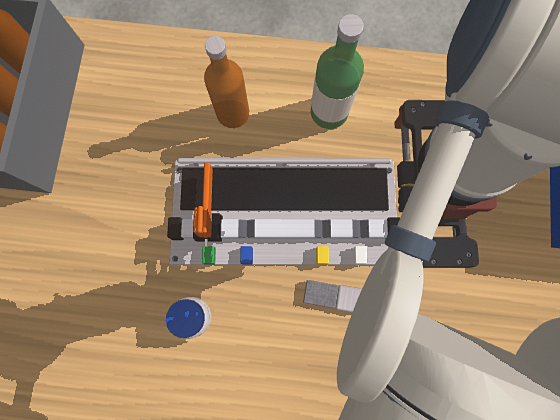

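Pointer tip is at crop (145,203), or full-image (206.2,245.8), right above the green tab. The hand is clear on the right, and the bottles, jar and brush are unmoved. I'll compute the pointer's lane position.

Run:
```python
from h import *
T=load('t4')
for z in(.052,.058): print(z,lane(atz(T,206.2,245.8,z)))
print('tab',lane(atz(T,208,254.8,.0194)),lane(G))
# edges of slider block top (z~.058-.064) in t4: left 92..211 at crop row ~150
for u in(93,211): print(lane(atz(T,170+u/4,195+25,.058)))
# drop from both views: fin's highest edge, before vs after, by template shift in the scene view
S0,S4=load('scene0'),load('s4')
t=cv2.inRange(cv2.cvtColor(S4['frame'],cv2.COLOR_RGB2HSV),(3,150,120),(14,255,255))[195:280,300:360]
y,x=np.nonzero(t);print('fin top row s4',y.min()+195,x[y==y.min()].mean()+300)
t=cv2.inRange(cv2.cvtColor(S0['frame'],cv2.COLOR_RGB2HSV),(3,150,120),(14,255,255))[170:250,255:310]
y2,x2=np.nonzero(t);print('s0',y2.min()+170,x2[y2==y2.min()].mean()+255)
def px(s,X): c=np.array(s['R'])@X+s['t'];return s['fx']*c[0]/c[2]+s['cx'],s['fy']*c[1]/c[2]+s['cy']
for nm,s,yy,zz in(('s0',S0,.0215,.125),('s4 ride',S4,.130,.125),('s4 drop',S4,.130,.119)):
    print(nm,px(s,np.array(P(-.02,yy-.01,zz))),px(s,np.array(P(-.02,yy,zz))))
```

```text
0.052 (np.float64(-0.03352083614031534), np.float64(0.12874664733303443))
0.058 (np.float64(-0.034236058829651465), np.float64(0.1277132088671824))
tab (np.float64(-0.0451511305455493), np.float64(0.13068094323256152)) (np.float64(-0.044999999999999964), np.float64(0.13033790689196087))
(np.float64(0.008645879296980869), np.float64(0.15080592444538254))
(np.float64(0.008763645697192743), np.float64(0.10189645857599654))
fin top row s4 219 344.5
s0 188 299.0
s0 (np.float64(294.44219118062387), np.float64(184.71679193352392)) (np.float64(298.75462844551294), np.float64(187.33337424756786))
s4 ride (np.float64(343.26805880936473), np.float64(214.3420117008658)) (np.float64(348.00474924874857), np.float64(217.21601071105462))
s4 drop (np.float64(342.8512489416221), np.float64(216.17750231264992)) (np.float64(347.5561131387535), np.float64(219.04139832119535))
```

The pointer is within about 1.5 mm of the tab, which is under one pixel. The fin top fits the dropped height to 0.1 px, against 1.8 px for riding, and the force dip agrees. The hand touches nothing, so I hand in.

```bash
python3 -c "
from h import *
print(r.sense()['clock']);r.hand_in()"
```

```text
20.2417
the job is handed in; nothing more can be done
```

I pushed the slider with closed fingertips along +y, through the blue notch and into the notch at the green tab. I then moved the hand back and up, clear of everything, and handed in at about 20 s of the 48 s allowed.

What the last checks showed:
- **Force:** the drag was 2–3 N and leaving the blue notch peaked at about 12 N. At the green notch the push fell to 0.2–0.6 N while the finger moved on, as expected when the slider drops in.
- **Position:** the top camera put the pointer about 1.5–2 mm from the tab's centre along the rail. That is about one pixel, and inside the 4 mm limit.
- **Drop:** the fin top in the scene view was 0.04 px from the height predicted for a dropped slider, and 1.8 px from the riding height. The initial riding view had a 0.7 px offset of its own, so this supports the drop but is weaker evidence than the force dip.
- **Other objects:** in the last pictures the bottles, jar and brush looked to be where they started. I judged this by eye, and the arm hid part of the brush in the last top view.

No check failed. I did not take a close-up wrist picture of the seated slider.

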